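Clear the pencil away and hold the magnifier over a medal

ROBOT

A 6-joint arm with a two-finger parallel gripper is mounted at the origin on the work surface. World frame = base frame: x ahead of the robot, y to its left, z up, the work surface at z = 0. Lengths are in m, angles in rad, forces in N, time in s.
With the tool pointing down it reaches from about 0.35 to 0.775 m from the base axis. Payload 5.5 kg.
Tool frame: the origin (TCP) lies at the very end of the fingers, on their centre line; the grasp point (between the pads) lies 19 mm behind it; x points along the fingers, y is the direction in which the jaws open and shut, and the axes are right-handed (so a half turn about x gives the same grasp; the last joint's range is limited). The gripper opens to 85 mm and grips with 20 to 120 N. Pads are 22 mm wide; open, the fingers measure 114 mm over their backs; the gripper's body (76 mm by 85 mm) begins 54 mm behind the grasp point. The pads swing forward as they close: fully open they stand 13 mm farther back than shut.
Start: joints at [-1.289, 0.313, 0.046, 1.304, 0, 1.431], TCP at [0.235, -0.525, 0.231] pointing down, gripper open.
Joint ranges: [-2.76, 2.76], [-0.86, 1.69], [-1.03, 1.26], [-2.2, 2.34], [-1.47, 1.5], [-3.14, 3.14]. Speed limits (rad/s): [2.57, 2.57, 3.14, 3.14, 3.14, 3.14].

INTERFACE

Orientations are given as a unit quaternion [w, x, y, z].
In Python, from workcell import env gives the robot as it stands.
- The arm moves only by the tool servo_tool, never from a script. Its argument "increments" is a list of rows, each an object with "offset": the shift along the tool's x, y, z in cm, a list of three; "yaw": the turn about the tool's x in degrees. In form: [{"offset": [x, y, z], "yaw": yaw}, ...]. A call has exactly 8 rows; each row is the pose to reach, as a shift and turn from the pose commanded when the call began, along the tool's axes at that moment; what a row does not reach only later rows make up. A row lasts 1/10 s, in which the tool goes at most 50 mm and 8.59 degrees, less where a joint would pass 70% of its speed; a pose out of reach is approached as far as the arm can. A call with a gripper value outside its range is refused whole. "claw" is the opening, from 0 (shut) to 1 (fully open), set as the call begins (left out, the last holds). The fingers move at their own pace and stop on an object; "force" is the grip in N (left out, the last holds). Time passes only in rows, so rows that repeat a pose let the fingers close, or fill a call up. It gives the time, the measured TCP pose, the force and the opening at its end, in the units of the state.
- env.get_state(): the state, without advancing time (a new reading comes with each control period).
- env.read_camera(name): name is "side" or "top" or "wrist"; returns (picture, depth): 400x640x3 uint8, red, green, blue; 400x640 float32, m along the optical axis (not along the pixel's ray), 0 where there is no reading.
- env.camera_model(name): a dict with "vertical_fov" (degrees; the focal length in pixels is half the picture's height over the tangent of half this angle, whatever the lens; pixels are square), "cx", "cy" (the principal point, pixels), "world_from_camera" (4x4, takes a point from camera to world coordinates). Camera axes: x right, y up, looking along -z (the intrinsics and any distortion apply to the point x, -y, -z); pixel columns grow to the right and rows downward; lengths in m; the calibration is good to about 2 mm. A picture is of the moment at which its call begins: read the wrist's pose just before it. camera_model takes no time and is no camera call; for the wrist camera it gives the pose at the moment of the call.
- env.hand_in(): hands the job in, once; it reports no verdict.
The state is a dict: "clock": time; "joint_pos": joint angles; "qvel": joint speeds; "tau": joint torques, N m; "tcp_pos": TCP position; "orientation": TCP orientation; "wrist_force": force on the tool from outside, world axes, zero at the start; "ft_torque": the same for the moment, N m; "finger_gap": finger opening in m.
Only numpy, scipy, OpenCV 4.12 (cv2) and the standard library are available. Lean on these libraries where they do the work, as an engineer would, in place of code of your own. Each camera call takes 0.05 s, during which the arm holds its last target.

TASK

A pencil was left on the blue tray of jewellery: stand it in the white pen pot, either end down, and let go of it. Then draw the magnifying glass out of its leaning stand and hold it with its lens level and centred over the round solid medal on the tray, about 10 cm above it; finish while still holding it there steadily. Leave the pieces on the tray and everything else on the counter where they are.

Things in the scene. Friction and masses are not known exactly. Their poses are not given: they have to be found in the camera images.
- pencil: thick eight-sided pencil of plain wood, 140 mm long, 11.5 mm across flats, 20 g, lying on the near half of the tray floor, roughly parallel to the tray's long side (y); it does not roll by itself. Origin at its middle, on its axis; x along the pencil towards the sharpened point (the last 14 mm are a cone), y and z across it
- pot: white round pen pot, empty, fixed to the counter, left or right of the tray; outside diameter 82 mm, inside 74 mm, height 90 mm, inner floor 6 mm up. Origin at the centre of its underside, z up. A pencil leaning against its rim inside is fine
- stand: dark wooden stand of the magnifier, fixed to the counter, on the other side of the tray; base 130 x 90 x 12 mm with a square tube (outside 28 x 30 mm) that leans 45 degrees towards the stand's own +x. The handle stands 45 mm deep in the tube, 1 mm of play on every side. Origin at the centre of the underside, z up
- stand_mouth (a point): centre of the mouth of the stand's tube, 58 mm above the counter; the rims of the tube reach 14 mm farther up or down across it
- magnifier: magnifying glass, 130 g: wooden handle 120 mm long, 16 mm wide (its y), 14 mm thick (its z), thin neck, round brass-rimmed lens 77 mm across, 7 mm thick. Origin inside the handle, where to grip: 85 mm from the handle's free end, 35 mm from the neck, 90 mm from the lens centre; x along the handle to the lens, z the lens's normal, at the start up and back towards the robot
- lens (a point): centre of the magnifier's lens. At the start the magnifier leans about 45 degrees in the stand, handle end down, lens up and away from the robot; the magnifier is drawn out along its own x
- handle_end (a point): centre of the free end of the magnifier's handle; at the start it stands on the bottom of the tube, 45 mm below the mouth along the tube
- tray: display tray, fixed: 220 mm (x) by 280 mm (y), blue cloth floor 5 mm up, dark wooden rim 8 mm wide and 12 mm high. Origin at the centre of its underside, z up
- medal: round solid brass medal, 42 mm across, 4 mm thick, lying flat on the far half of the tray, in one of three places in a row; origin at the centre of its underside
- brooch: bystander: rectangular brooch with a green stone, 26 x 36 x 8 mm, in the same row on the tray; origin at the centre of its underside
- bangle: bystander: round brass ring with an open middle, 40 mm outside, 30 mm inside, 8 mm high, in the same row on the tray; origin at the centre of its underside
- terminal: bystander: black card terminal, 150 x 75 x 33 mm, near the robot on the right; origin at the centre of its underside
- calculator: bystander: grey calculator, 130 x 85 x 18 mm, near the robot on the left; origin at the centre of its underside
- bell: bystander: brass counter bell, 64 mm across, 46 mm high, beyond the tray; origin at the centre of its underside
- ringbox: bystander: small jewel box, 56 x 56 x 41 mm, beyond the tray; origin at the centre of its underside
Mind the look-alikes: they are no part of the job. There is more than one size of the pencil; the job needs the middle-sized.

How it is judged:
On the way, in this order (a step that is already met when the one before it is completed fails the run):
1. the pencil stands in the pot and is let go (horizontal distance between pencil and pot below 0.05 m and angle between the x axis of pencil and the z axis of pot, either way round below 0.8 rad and height (world z) of pencil between 0.05 and 0.1 m and contact force between the fingers and pencil below 0.05 N and linear speed of pencil below 0.05 m/s), for 0.3 s.
2. the magnifier is drawn clear of its stand (distance between handle_end and stand_mouth above 0.03 m and height (world z) of handle_end above 0.065 m and contact force between the fingers and magnifier above 1 N and contact force between magnifier and stand below 0.1 N and contact force between magnifier and tray below 0.1 N and contact force between magnifier and pot below 0.1 N), for 0.1 s.
At the end, for the whole second after the job is handed in: Magnifier gripped, still, touching nothing else: lens centre within 20 mm of the medal's (seen from above), 70-160 mm above the counter, within 0.2 rad of level. Pencil released in the pot, under 0.8 rad from upright. Medal, brooch, bangle moved under 15 mm, other things under 30 mm (all of step 1 and horizontal distance between lens and medal below 0.02 m and height (world z) of lens between 0.07 and 0.16 m and angle between the z axis of magnifier and the z axis of tray, either way round below 0.2 rad and height (world z) of handle_end above 0.06 m and linear speed of magnifier below 0.03 m/s and contact force between the fingers and magnifier above 1 N and contact force between magnifier and stand below 0.1 N and contact force between magnifier and tray below 0.1 N and contact force between magnifier and pot below 0.1 N and distance of each of terminal, calculator, bell, ringbox from where it was at the start of the episode below 0.03 m and distance of each of medal, brooch, bangle from where it was at the start of the episode below 0.015 m); the arm keeps its last pose, push and grip.
It fails at once if a piece on the tray is shifted by more than 15 mm (distance of any of medal, brooch, bangle from where it was at the start of the episode above 0.015 m).
It fails at once if another thing on the counter is shifted by more than 30 mm (distance of any of terminal, calculator, bell, ringbox from where it was at the start of the episode above 0.03 m).
It also fails if it takes over 51 s, if anything falls off the work surface, if the arm or the gripper's body presses on something with over 40 N, if the wrist force passes 120 N, or if a joint passes its speed limit or range.

## Working session

There is one attempt and no reset: what is moved stays moved. The work goes in short steps, Python scripts to look and compute and a tool call to move; the robot and the scene stay as the last step left them, time stands still between calls to the robot, and variables do not carry over. Pictures are saved under pics/ and viewed, and the job is handed in when it is done.

Besides the shell and the picture viewer there is one more tool, called as name(argument=value, ...) on one line, values as JSON. servo_tool: Moves the arm, as the interface text tells. Its arguments: {"type":"object","properties":{"increments":{"type":"array","items":{"type":"object","properties":{"offset":{"type":"array","items":{"type":"number"}},"yaw":{"type":"number"}}}},"claw":{"type":"number"},"force":{"type":"number"}},"required":["increments"]}

```bash
ls; mkdir -p pics; cat > look.py <<'E'
import cv2,numpy as np,sys
from workcell import env
def snap(n,tag):
    m=env.camera_model(n); p,d=env.read_camera(n)
    cv2.imwrite(f'pics/{tag}.png',p[:,:,::-1]); np.savez(f'pics/{tag}.npz',p=p,d=d,T=m['world_from_camera'],f=200/np.tan(np.radians(m['vertical_fov'])/2),cx=m['cx'],cy=m['cy'])
    return m
def w(tag,u,v,z=None):
    a=np.load(f'pics/{tag}.npz');f=a['f'];T=a['T']
    r=np.array([(u-a['cx'])/f,-(v-a['cy'])/f,-1.])
    if z is None:
        d=np.median(a['d'][int(v)-1:int(v)+2,int(u)-1:int(u)+2]); return T[:3,:3]@(r*d)+T[:3,3]
    R=T[:3,:3]@r;t=T[:3,3]
    return t+R*(z-t[2])/R[2]
E
python3 - <<'E'
from look import *
for n in ['top','side']:
    print({k:v for k,v in snap(n,n+'0').items()})
print(env.get_state())
E
```

```text
pics
{'vertical_fov': 45.70483659073214, 'cx': 326.1827287487972, 'cy': 197.01903395772894, 'world_from_camera': array([[-0.01611539,  0.99879577, -0.04633905,  0.46103309],
       [-0.9998441 , -0.01643215, -0.00646294, -0.08975672],
       [-0.0072166 ,  0.04622768,  0.99890486,  1.41069721],
       [ 0.        ,  0.        ,  0.        ,  1.        ]])}
{'vertical_fov': 51.497307368413686, 'cx': 325.1421104037988, 'cy': 202.81442605725815, 'world_from_camera': array([[-0.77046802,  0.47483756, -0.42533318,  0.04606789],
       [-0.6372681 , -0.55656097,  0.53303775,  0.51074481],
       [ 0.0163825 ,  0.68173981,  0.73141127,  0.92130947],
       [ 0.        ,  0.        ,  0.        ,  1.        ]])}
{'clock': 0.1, 'joint_pos': array([-1.28862657e+00,  3.13924572e-01,  4.50926650e-02,  1.30362354e+00,
        3.35324368e-05,  1.43118707e+00]), 'qvel': array([ 0.00085506, -0.00112842,  0.00094817, -0.0008909 ,  0.00121008,
        0.00022665]), 'tau': array([ 2.33463310e-03, -4.81725204e+01,  2.99244493e+01,  1.26958548e-02,
       -2.02106935e-04, -7.62782605e-06]), 'tcp_pos': array([ 0.23526112, -0.52416024,  0.2304985 ]), 'orientation': array([-0.14743251, -0.69141071, -0.14860439,  0.69147062]), 'wrist_force': array([ 0.14162658, -0.42425908,  0.3570003 ]), 'ft_torque': array([ 0.01168188, -0.03782572,  0.00333737]), 'finger_gap': 0.08559267234182176}
```

View pics/top0.png

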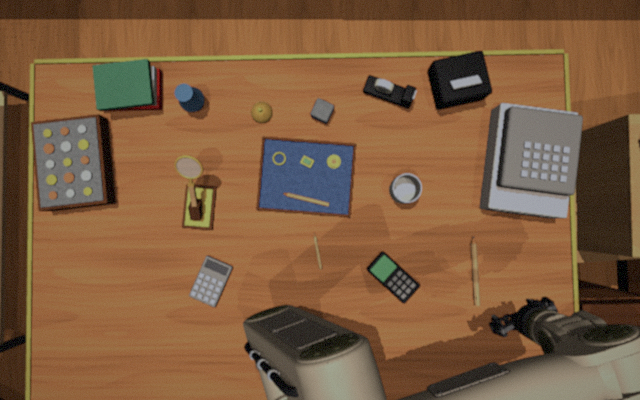

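View pics/side0.png

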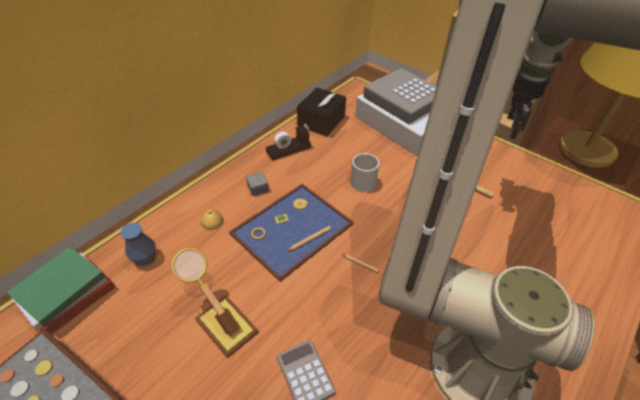

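```bash
python3 - <<'E'
from look import *
p=cv2.imread('pics/top0.png')
cv2.imwrite('pics/c1.png',cv2.resize(p[130:225,250:360],None,fx=7,fy=6.3,interpolation=cv2.INTER_CUBIC))
cv2.imwrite('pics/c2.png',cv2.resize(p[145:240,170:240],None,fx=6,fy=6,interpolation=cv2.INTER_CUBIC))
for n,u,v,z in [('medal',334,161,.009),('bangle',279,158,.013),('brooch',307,161,.013),('penA',286,194,.011),('penB',328,204,.011),('pot',406,188,.09),('short1',316,237,.01),('short2',321,269,.01),('l1',474,237,.01),('l2',477,304,.01)]:
    print(n,w('top0',u,v,z).round(4),w('top0',u,v).round(4))
for c in [(263,138),(355,144),(350,216),(258,210)]: print(w('top0',*c,.012).round(4))
for c in [(196,187),(215,187),(212,229),(183,228)]: print(w('top0',*c,.012).round(4))
E
```

```text
medal [ 0.6326 -0.1056  0.009 ] [ 0.6325 -0.1056  0.0101]
bangle [0.6438 0.0572 0.013 ] [0.645  0.0581 0.0043]
brooch [ 0.6335 -0.0257  0.013 ] [ 0.6335 -0.0257  0.0133]
penA [0.5368 0.0379 0.011 ] [0.5367 0.0376 0.0141]
penB [ 0.5053 -0.0857  0.011 ] [ 0.5052 -0.0857  0.0132]
pot [ 0.5438 -0.3039  0.09  ] [ 0.5491 -0.3176  0.0054]
short1 [ 0.4087 -0.0488  0.01  ] [ 0.4085 -0.0487  0.0058]
short2 [ 0.3148 -0.0621  0.01  ] [ 0.3143 -0.062   0.0048]
l1 [ 0.4013 -0.5128  0.01  ] [ 0.4011 -0.5148  0.0035]
l2 [ 0.2063 -0.5156  0.01  ] [ 0.2079 -0.513   0.0187]
[0.7045 0.1041 0.012 ]
[ 0.6818 -0.1687  0.012 ]
[ 0.4688 -0.1499  0.012 ]
[0.4909 0.121  0.012 ]
[0.5619 0.304  0.012 ]
[0.561  0.2477 0.012 ]
[0.4371 0.2572 0.012 ]
[0.4414 0.3428 0.012 ]
```

View pics/c1.png

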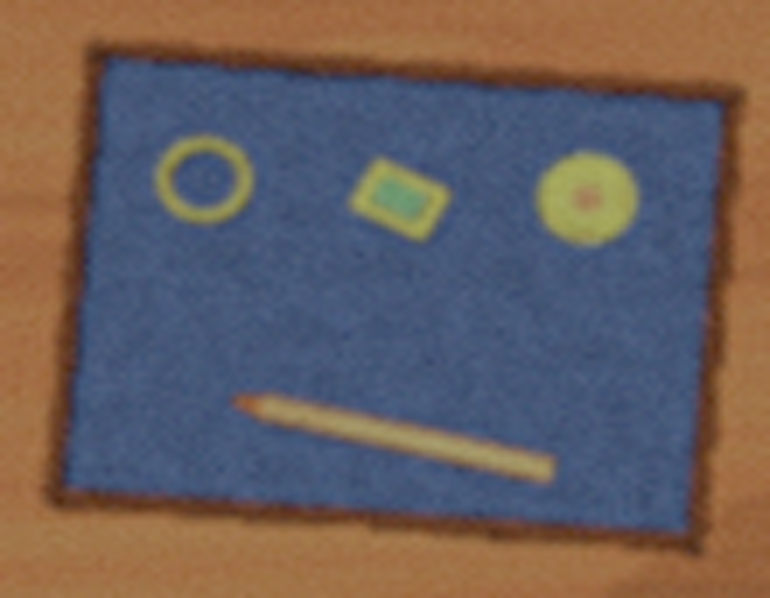

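View pics/c2.png

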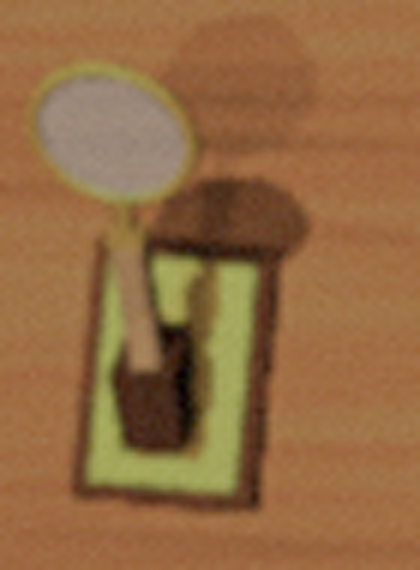

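```bash
cat >> look.py <<'E'
from scipy.spatial.transform import Rotation as Ro
def tool():
    s=env.get_state();q=s['orientation'];R=Ro.from_quat([q[1],q[2],q[3],q[0]]).as_matrix()
    return s,np.array(s['tcp_pos']),R
def plan(target,ydir=None):
    """offset cm in tool axes; yaw deg to make tool y parallel to ydir"""
    s,p,R=tool(); o=R.T@(np.array(target)-p)*100
    yaw=None
    if ydir is not None:
        d=R.T@np.array([*ydir,0.]); yaw=np.degrees(np.arctan2(d[2],d[1])); yaw=[(yaw+90)%180-90]
    print('clock',round(s['clock'],2),'tcp',p.round(4),'off',o.round(2),'yaw',yaw,'gap',round(s['finger_gap'],4),'j',np.array(s['joint_pos']).round(2),'F',np.array(s['wrist_force']).round(1))
E
python3 - <<'E'
from look import *
a=w('top0',329,204.6,.011);b=w('top0',283.4,193.8,.011)
c=(a+b)/2;d=(b-a);L=np.linalg.norm(d);d/=L
print(L,c,d); g=c-d*.035;print('g',g)
s,p,R=tool();print(R.round(3))
plan([g[0],g[1],.10],[-d[1],d[0]])
for (u,v,z) in [(333.9,161.4,.009),(279.1,158.6,.013)]: print(w('top0',u,v,z))
E
```

```text
0.13849839777096482 [ 0.52050413 -0.02153688  0.011     ] [0.24640864 0.96916602 0.        ]
g [ 0.51187983 -0.05545769  0.011     ]
[[-0.     0.409 -0.912]
 [ 0.002 -0.912 -0.409]
 [-1.    -0.002 -0.   ]]
clock 0.1 tcp [ 0.2353 -0.5242  0.2305] off [ 13.11 -31.42 -44.42] yaw [np.float64(-51.568782275557965)] gap 0.0856 j [-1.29  0.31  0.05  1.3   0.    1.43] F [ 0.1 -0.4  0.4]
[ 0.63145628 -0.10528599  0.009     ]
[0.64205714 0.05687867 0.013     ]
```

servo_tool(increments=[{"offset": [0, -3.5, -5], "yaw": -6}, {"offset": [1, -6.3, -9], "yaw": -14}, {"offset": [2, -9.5, -13], "yaw": -22}, {"offset": [3, -12.5, -17], "yaw": -30}, {"offset": [4, -15.5, -21], "yaw": -38}, {"offset": [5, -18.5, -25.5], "yaw": -45}, {"offset": [6, -21, -30], "yaw": -51.6}, {"offset": [7, -24, -34], "yaw": -51.6}], claw=0.5, force=25)

```text
clock: 0.9
tcp_pos: [0.4366, -0.1842, 0.1654]
orientation: [0.435, 0.558, 0.435, -0.558]
wrist_force: [0.5, -0.5, 0.5]
finger_gap: 0.0428
```

```bash
python3 - <<'E'
from look import *
plan([.5119,-.0555,.10],[-.969,.246])
E
```

```text
clock 0.9 tcp [ 0.4366 -0.1842  0.1654] off [  6.54   4.17 -14.32] yaw [np.float64(0.13694282303103478)] gap 0.0428 j [-0.57  0.15 -0.33  1.09 -0.    1.25] F [ 0.5 -0.5  0.5]
```

servo_tool(increments=[{"offset": [1, 1, -3.5], "yaw": 0}, {"offset": [2.5, 2, -7], "yaw": 0}, {"offset": [4, 3, -10.5], "yaw": 0}, {"offset": [5.5, 4.2, -13.8], "yaw": 0}, {"offset": [6.5, 4.2, -13.8], "yaw": 0}, {"offset": [6.5, 4.2, -13.8], "yaw": 0}, {"offset": [6.5, 4.2, -13.8], "yaw": 0}, {"offset": [6.5, 4.2, -13.8], "yaw": 0}])

```text
clock: 1.7
tcp_pos: [0.5103, -0.0636, 0.1014]
orientation: [0.434, 0.559, 0.433, -0.558]
wrist_force: [0.2, -0.3, 0.5]
finger_gap: 0.0429
```

```bash
python3 - <<'E'
from look import *
plan([.5119,-.0555,.10],[-.969,.246])
snap('wrist','w1')
E
```

```text
clock 1.7 tcp [ 0.5103 -0.0636  0.1014] off [ 0.14 -0.04 -0.82] yaw [np.float64(-0.08280595308769989)] gap 0.0429 j [-0.28  0.27 -0.34  0.96 -0.    1.54] F [ 0.2 -0.3  0.5]
```

View pics/w1.png

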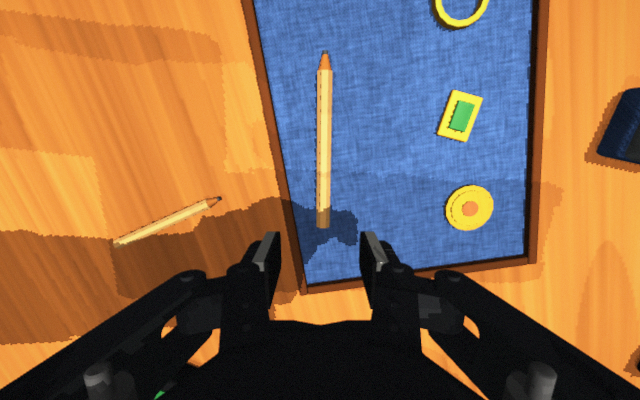

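The wrist view shows the tray pencil from butt (323,227) to point (324,52), the short look-alike on the counter at (165,222), and the medal at (470,208). The one on the tray is the middle-sized pencil.

```bash
python3 - <<'E'
from look import *
a=w('w1',323,227,.012);b=w('w1',324.5,52,.011)
c=(a+b)/2;d=(b-a);L=np.linalg.norm(d);d/=L
print(a,b,L,c,d); g=c-d*.037;print('g',g)
print('medal',w('w1',470,208,.009),'brooch',w('w1',460,117,.013), w('w1',323,150),w('w1',355,150))
plan([g[0],g[1],.01],[-d[1],d[0]])
E
```

```text
[ 0.50671009 -0.086993    0.012     ] [0.54187656 0.0484742  0.011     ] 0.1399608673892686 [ 0.52429332 -0.0192594   0.0115    ] [ 0.25125933  0.96789344 -0.00714485]
g [ 0.51499673 -0.05507146  0.01176436]
medal [ 0.63526505 -0.10260308  0.009     ] brooch [ 0.63412609 -0.0235164   0.013     ] [ 0.52307193 -0.0215816   0.01639665] [ 0.54907791 -0.02936008  0.00447994]
clock 1.75 tcp [ 0.5104 -0.0636  0.1015] off [ 9.15  0.22 -0.94] yaw [np.float64(0.21931585815681842)] gap 0.0429 j [-0.28  0.27 -0.34  0.96 -0.    1.54] F [-0.2 -0.2  0.8]
```

servo_tool(increments=[{"offset": [3, 0.2, -0.9], "yaw": 0}, {"offset": [6, 0.2, -0.9], "yaw": 0}, {"offset": [8, 0.2, -0.9], "yaw": 0}, {"offset": [9.2, 0.2, -0.9], "yaw": 0}, {"offset": [9.4, 0.2, -0.9], "yaw": 0}, {"offset": [9.4, 0.2, -0.9], "yaw": 0}, {"offset": [9.4, 0.2, -0.9], "yaw": 0}, {"offset": [9.4, 0.2, -0.9], "yaw": 0}])

```text
clock: 2.55
tcp_pos: [0.515, -0.0547, 0.0074]
orientation: [0.434, 0.558, 0.434, -0.558]
wrist_force: [0.6, -0.9, -0.4]
finger_gap: 0.0425
```

servo_tool(increments=[{"offset": [0, 0, 0], "yaw": 0}, {"offset": [0, 0, 0], "yaw": 0}, {"offset": [0, 0, 0], "yaw": 0}, {"offset": [0, 0, 0], "yaw": 0}, {"offset": [0, 0, 0], "yaw": 0}, {"offset": [0, 0, 0], "yaw": 0}, {"offset": [0, 0, 0], "yaw": 0}, {"offset": [0, 0, 0], "yaw": 0}], claw=0)

```text
clock: 3.35
tcp_pos: [0.5146, -0.0543, 0.007]
orientation: [0.434, 0.558, 0.434, -0.558]
wrist_force: [-2.1, -0.6, 5.3]
finger_gap: 0.0108
```

servo_tool(increments=[{"offset": [-2, 0, 0], "yaw": 0}, {"offset": [-5, 0, 0], "yaw": 0}, {"offset": [-9, 0, 0], "yaw": 0}, {"offset": [-13, 0, 0], "yaw": 0}, {"offset": [-15, 0, 0], "yaw": 0}, {"offset": [-15, 0, 0], "yaw": 0}, {"offset": [-15, 0, 0], "yaw": 0}, {"offset": [-15, 0, 0], "yaw": 0}])

```text
clock: 4.15
tcp_pos: [0.5135, -0.054, 0.1551]
orientation: [-0.433, -0.557, -0.435, 0.559]
wrist_force: [0.8, -0.4, -0.7]
finger_gap: 0.0105
```

```bash
python3 - <<'E'
from look import *
snap('wrist','w2')
s,p,R=tool();print(p,s['finger_gap'],R.round(3))
for t in ['top0','side0']:
    a=np.load(f'pics/{t}.npz');d=a['d'];v,u=np.mgrid[:400,:640];f=a['f']
    X=np.stack([(u-a['cx'])/f*d,-(v-a['cy'])/f*d,-d],-1)@a['T'][:3,:3].T+a['T'][:3,3]
    m=(np.hypot(X[...,0]-.545,X[...,1]+.304)<.06)&(X[...,2]>.083)&(X[...,2]<.1)
    q=X[m];A=np.c_[2*q[:,:2],np.ones(len(q))];c=np.linalg.lstsq(A,(q[:,:2]**2).sum(1),rcond=None)[0]
    print(t,len(q),c[:2],np.sqrt(c[2]+c[0]**2+c[1]**2),q[:,:2].min(0),q[:,:2].max(0),q[:,2].mean())
    m=(np.hypot(X[...,0]-.5,X[...,1]-.3)<.15)&(X[...,2]>.03)
    np.save(f'pics/mag_{t}.npy',X[m]); print(len(X[m]))
p=cv2.imread('pics/top0.png');cv2.imwrite('pics/c3.png',cv2.resize(p[165:215,380:435],None,fx=10,fy=10,interpolation=cv2.INTER_CUBIC))
E
```

```text
[ 0.5133608  -0.05395455  0.15496294] 0.0106830878331023 [[-0.003  0.969 -0.246]
 [ 0.001 -0.246 -0.969]
 [-1.    -0.003  0.   ]]
top0 140 [ 0.54362309 -0.3069396 ] 0.03867070049187396 [ 0.50455952 -0.34679957] [ 0.58316864 -0.26714663] 0.08952243157597142
904
side0 151 [ 0.54486608 -0.3060746 ] 0.03905346974289389 [ 0.5042596 -0.3486973] [ 0.58614738 -0.26414208] 0.08824873150914432
1628
```

View pics/w2.png

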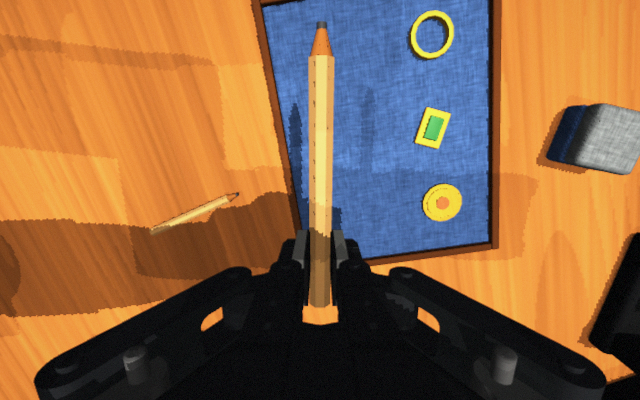

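View pics/c3.png

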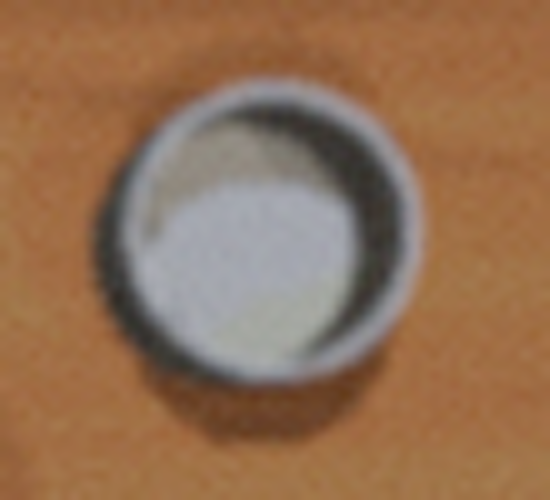

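servo_tool(increments=[{"offset": [0, 2, 4], "yaw": 0}, {"offset": [0, 4, 8], "yaw": 0}, {"offset": [0, 6, 12], "yaw": 0}, {"offset": [0, 8, 16], "yaw": 0}, {"offset": [1, 9.2, 18], "yaw": 0}, {"offset": [2.5, 9.2, 18], "yaw": 0}, {"offset": [4, 9.2, 18], "yaw": 0}, {"offset": [4, 9.2, 18], "yaw": 0}])

```text
clock: 5.0
tcp_pos: [0.5571, -0.2504, 0.1126]
orientation: [-0.432, -0.557, -0.436, 0.559]
wrist_force: [-1.1, -0.4, 0.3]
finger_gap: 0.0105
```

```bash
python3 - <<'E'
from look import *
plan([.558,-.2513,.115],[-.969,.246])
snap('side','s2')
p=cv2.imread('pics/s2.png');cv2.imwrite('pics/s2c.png',cv2.resize(p[80:280,260:460],None,fx=3,fy=3))
E
```

```text
clock 5.0 tcp [ 0.5571 -0.2504  0.1126] off [-0.24  0.11  0.06] yaw [np.float64(-0.029380997805390052)] gap 0.0105 j [-0.55  0.44 -0.06  1.08 -0.    1.27] F [-1.1 -0.4  0.3]
```

View pics/s2c.png

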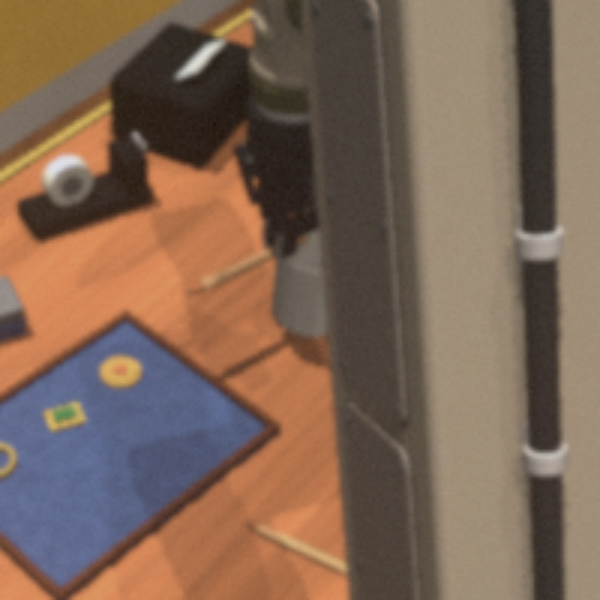

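servo_tool(increments=[{"offset": [1, 0.1, 0], "yaw": 0}, {"offset": [1.8, 0.1, 0], "yaw": 0}, {"offset": [2.1, 0.1, 0], "yaw": 0}, {"offset": [2.4, 0.1, 0], "yaw": 0}, {"offset": [2.7, 0.1, 0], "yaw": 0}, {"offset": [2.7, 0.1, 0], "yaw": 0}, {"offset": [2.7, 0.1, 0], "yaw": 0}, {"offset": [2.7, 0.1, 0], "yaw": 0}], force=20)

```text
clock: 5.85
tcp_pos: [0.5608, -0.2515, 0.0911]
orientation: [0.435, 0.558, 0.434, -0.558]
wrist_force: [-1.4, 1.5, 4.6]
finger_gap: 0.0104
```

```bash
python3 - <<'E'
from look import *
plan([.558,-.2513,.078],[-.969,.246])
snap('wrist','w3')
E
```

```text
clock 5.85 tcp [ 0.5608 -0.2515  0.0911] off [ 1.31 -0.28  0.05] yaw [np.float64(0.030767908559710122)] gap 0.0104 j [-0.55  0.46 -0.09  1.02  0.    1.27] F [-1.4  1.5  4.6]
```

View pics/w3.png

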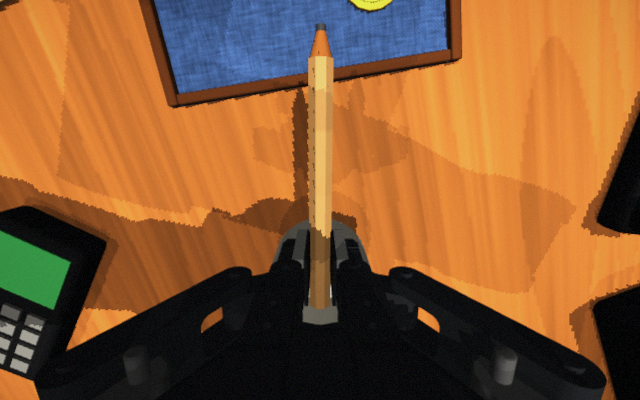

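servo_tool(increments=[{"offset": [0.3, 0, 0], "yaw": 0}, {"offset": [0.6, 0, 0], "yaw": 0}, {"offset": [0.9, 0, 0], "yaw": 0}, {"offset": [1.2, 0, 0], "yaw": 0}, {"offset": [1.2, 0, 0], "yaw": 0}, {"offset": [1.2, 0, 0], "yaw": 0}, {"offset": [1.2, 0, 0], "yaw": 0}, {"offset": [1.2, 0, 0], "yaw": 0}])

```text
clock: 6.7
tcp_pos: [0.5619, -0.2516, 0.0807]
orientation: [0.436, 0.559, 0.433, -0.557]
wrist_force: [-0.8, 4.0, 12.1]
finger_gap: 0.0105
```

```bash
python3 - <<'E'
from look import *
plan([.558,-.2513,.078],[-.969,.246])
snap('wrist','w4')
E
```

```text
clock 6.7 tcp [ 0.5619 -0.2516  0.0807] off [ 0.27 -0.39  0.07] yaw [np.float64(0.05283365711136412)] gap 0.0105 j [-0.55  0.47 -0.1   1.    0.    1.27] F [-0.8  4.  12.1]
```

View pics/w4.png

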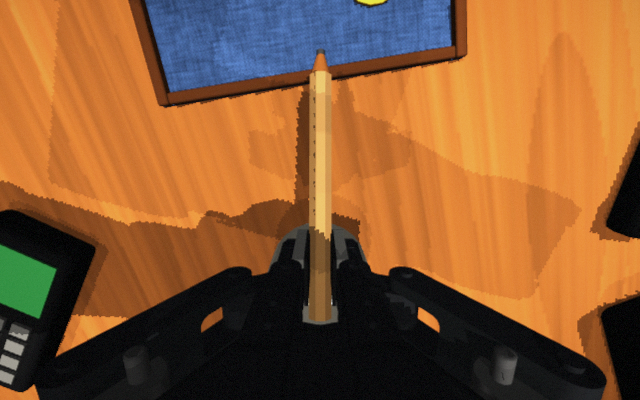

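servo_tool(increments=[{"offset": [0.3, 0, 0], "yaw": 0}, {"offset": [0.6, 0, 0], "yaw": 0}, {"offset": [0.9, 0, 0], "yaw": 0}, {"offset": [1.2, 0, 0], "yaw": 0}, {"offset": [1.2, 0, 0], "yaw": 0}, {"offset": [1.2, 0, 0], "yaw": 0}, {"offset": [1.2, 0, 0], "yaw": 0}, {"offset": [1.2, 0, 0], "yaw": 0}])

```text
clock: 7.55
tcp_pos: [0.5646, -0.2521, 0.0701]
orientation: [0.437, 0.56, 0.432, -0.556]
wrist_force: [2.9, 5.3, 14.2]
finger_gap: 0.0105
```

```bash
python3 - <<'E'
from look import *
plan([.558,-.2513,.078],[-.969,.246])
snap('wrist','w5')
p=np.load('pics/w5.npz')['d']
for v in range(30,240,15): print(v,w('w5',320,v).round(3))
E
```

```text
clock 7.55 tcp [ 0.5646 -0.2521  0.0701] off [-0.8  -0.65  0.08] yaw [np.float64(0.10256648373086819)] gap 0.0105 j [-0.55  0.48 -0.12  0.97  0.    1.27] F [ 2.9  5.3 14.2]
30 [ 0.595 -0.132  0.005]
45 [ 0.593 -0.141  0.005]
60 [ 0.591 -0.149  0.005]
75 [ 0.588 -0.16   0.012]
90 [ 0.585 -0.171  0.038]
105 [ 0.583 -0.179  0.044]
120 [ 0.581 -0.188  0.049]
135 [ 0.579 -0.195  0.054]
150 [ 0.577 -0.203  0.059]
165 [ 0.575 -0.21   0.064]
180 [ 0.573 -0.217  0.069]
195 [ 0.571 -0.223  0.074]
210 [ 0.57  -0.23   0.078]
225 [ 0.568 -0.236  0.082]
```

View pics/w5.png

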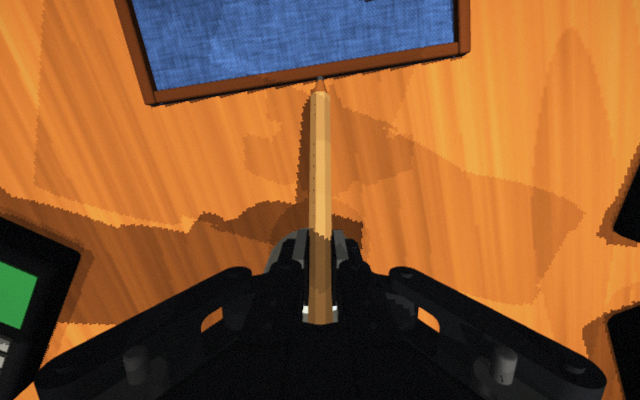

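servo_tool(increments=[{"offset": [0, -0.2, -0.4], "yaw": 0}, {"offset": [0.3, -0.4, -0.4], "yaw": 0}, {"offset": [0.6, -0.5, -0.4], "yaw": 0}, {"offset": [0.9, -0.5, -0.4], "yaw": 0}, {"offset": [1.2, -0.5, -0.4], "yaw": 0}, {"offset": [1.4, -0.5, -0.4], "yaw": 0}, {"offset": [1.4, -0.5, -0.4], "yaw": 0}, {"offset": [1.4, -0.5, -0.4], "yaw": 0}])

```text
clock: 8.4
tcp_pos: [0.5594, -0.2456, 0.0567]
orientation: [0.436, 0.56, 0.433, -0.556]
wrist_force: [-2.1, 10.4, 24.2]
finger_gap: 0.0104
```

```bash
python3 - <<'E'
from look import *
plan([.558,-.2513,.078],[-.969,.246])
snap('wrist','w6')
for v in range(75,240,15): print(v,w('w6',320,v).round(3))
E
```

```text
clock 8.4 tcp [ 0.5594 -0.2456  0.0567] off [-2.13  0.01  0.59] yaw [np.float64(0.11224289964098944)] gap 0.0104 j [-0.55  0.48 -0.15  0.94  0.    1.27] F [-2.1 10.4 24.2]
75 [ 0.582 -0.155  0.012]
90 [ 0.58  -0.162  0.   ]
105 [ 0.578 -0.172  0.01 ]
120 [ 0.575 -0.181  0.021]
135 [ 0.573 -0.189  0.029]
150 [ 0.571 -0.197  0.037]
165 [ 0.569 -0.204  0.044]
180 [ 0.568 -0.211  0.051]
195 [ 0.566 -0.218  0.057]
210 [ 0.564 -0.224  0.063]
225 [ 0.563 -0.23   0.069]
```

View pics/w6.png

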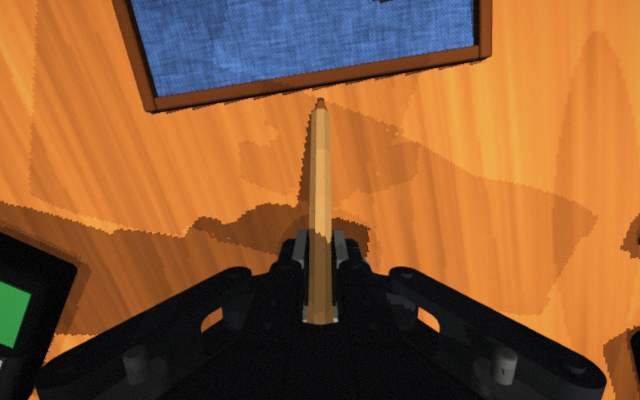

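servo_tool(increments=[{"offset": [-1, 0, -0.5], "yaw": 0}, {"offset": [-4, 0, -0.5], "yaw": 0}, {"offset": [-8, 0, 0], "yaw": 0}, {"offset": [-12, 0, 1], "yaw": 0}, {"offset": [-13, 0, 4], "yaw": 0}, {"offset": [-13, 0, 8], "yaw": 0}, {"offset": [-13, 0, 11], "yaw": 0}, {"offset": [-13, 0, 11], "yaw": 0}], force=25)

```text
clock: 9.25
tcp_pos: [0.5284, -0.3569, 0.1816]
orientation: [-0.433, -0.559, -0.432, 0.559]
wrist_force: [0.1, 0.2, -0.2]
finger_gap: 0.0104
```

```bash
python3 - <<'E'
from look import *
plan([.532,-.354,.10],[-.969,.246])
snap('wrist','w7')
for v in range(75,240,15): print(v,w('w7',320,v).round(3))
E
```

```text
clock 9.25 tcp [ 0.5284 -0.3569  0.1816] off [ 8.16  0.27 -0.38] yaw [np.float64(-0.24325626716893112)] gap 0.0104 j [-0.72  0.45  0.13  1.25 -0.    1.1 ] F [ 0.1  0.2 -0.2]
75 [ 0.556 -0.247 -0.001]
90 [ 0.551 -0.269  0.075]
105 [ 0.547 -0.283  0.137]
120 [ 0.545 -0.292  0.147]
135 [ 0.542 -0.301  0.155]
150 [ 0.54  -0.308  0.163]
165 [ 0.539 -0.316  0.17 ]
180 [ 0.537 -0.322  0.176]
195 [ 0.535 -0.329  0.182]
210 [ 0.534 -0.335  0.188]
225 [ 0.532 -0.341  0.194]
```

View pics/w7.png

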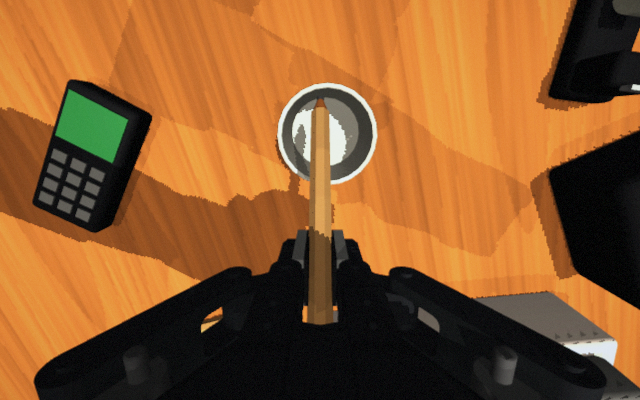

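```bash
python3 - <<'E'
from look import *
for n,u,v in [('l',278,133),('r',376.5,133),('t',327,83.5),('b',327,183)]: print(n,w('w7',u,v,.09).round(4))
print(w('w7',321,98,.135),w('w7',321,100))
E
```

```text
l [ 0.5092 -0.2934  0.09  ]
r [ 0.5866 -0.3133  0.09  ]
t [ 0.5568 -0.2669  0.09  ]
b [ 0.5376 -0.3435  0.09  ]
[ 0.54859873 -0.27932518  0.135     ] [ 0.54838502 -0.28022618  0.13104332]
```

servo_tool(increments=[{"offset": [0, 0.3, -0.4], "yaw": 0}, {"offset": [2, 0.3, -0.4], "yaw": 0}, {"offset": [4, 0.3, -0.4], "yaw": 0}, {"offset": [6, 0.3, -0.4], "yaw": 0}, {"offset": [7.5, 0.3, -0.4], "yaw": 0}, {"offset": [8.3, 0.3, -0.4], "yaw": 0}, {"offset": [8.3, 0.3, -0.4], "yaw": 0}, {"offset": [8.3, 0.3, -0.4], "yaw": 0}])

```text
clock: 10.1
tcp_pos: [0.5338, -0.3492, 0.0993]
orientation: [0.434, 0.558, 0.435, -0.558]
wrist_force: [-0.0, 0.2, -0.4]
finger_gap: 0.0105
```

```bash
python3 - <<'E'
from look import *
plan([.532,-.354,.10],[-.969,.246])
snap('wrist','w8')
for v in range(75,240,15): print(v,w('w8',320,v).round(3))
E
```

```text
clock 10.1 tcp [ 0.5338 -0.3492  0.0993] off [-0.07 -0.06  0.51] yaw [np.float64(0.07111690297531936)] gap 0.0105 j [-0.71  0.5  -0.01  1.07  0.    1.11] F [-0.   0.2 -0.4]
75 [ 0.558 -0.25   0.   ]
90 [ 0.554 -0.269  0.077]
105 [ 0.552 -0.275  0.054]
120 [ 0.55  -0.284  0.065]
135 [ 0.548 -0.293  0.073]
150 [ 0.546 -0.3    0.08 ]
165 [ 0.544 -0.308  0.087]
180 [ 0.542 -0.315  0.094]
195 [ 0.54  -0.321  0.1  ]
210 [ 0.539 -0.327  0.106]
225 [ 0.537 -0.333  0.111]
```

View pics/w8.png

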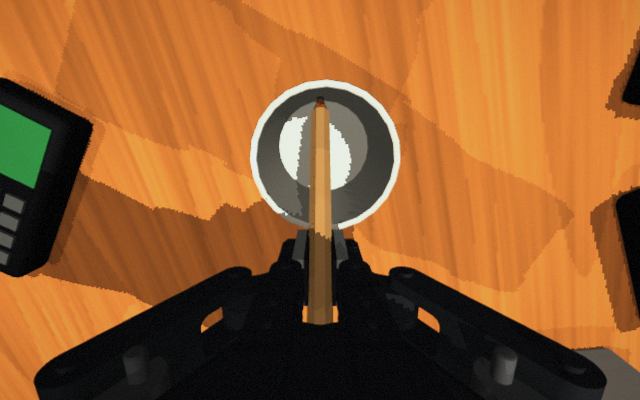

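servo_tool(increments=[{"offset": [0, 0, 0], "yaw": 0}, {"offset": [0, 0, 0], "yaw": 0}, {"offset": [0, 0, 0], "yaw": 0}, {"offset": [0, 0, 0], "yaw": 0}, {"offset": [0, 0, 0], "yaw": 0}, {"offset": [0, 0, 0], "yaw": 0}, {"offset": [0, 0, 0], "yaw": 0}, {"offset": [0, 0, 0], "yaw": 0}], claw=0.4)

```text
clock: 10.95
tcp_pos: [0.5334, -0.35, 0.0988]
orientation: [-0.434, -0.558, -0.434, 0.558]
wrist_force: [-1.0, 0.5, -0.1]
finger_gap: 0.034
```

```bash
python3 - <<'E'
from look import *
snap('wrist','w9')
for v in range(75,300,15): print(v,w('w9',320,v).round(3))
E
```

```text
75 [ 0.558 -0.251 -0.   ]
90 [ 0.553 -0.269  0.069]
105 [ 0.552 -0.274  0.011]
120 [ 0.549 -0.285  0.032]
135 [ 0.547 -0.295  0.046]
150 [ 0.545 -0.303  0.058]
165 [ 0.543 -0.311  0.069]
180 [ 0.541 -0.319  0.078]
195 [ 0.539 -0.325  0.087]
210 [ 0.538 -0.331  0.095]
225 [ 0.536 -0.337  0.103]
240 [ 0.535 -0.342  0.111]
255 [ 0.534 -0.347  0.117]
270 [ 0.532 -0.353  0.12 ]
285 [ 0.512 -0.434  0.   ]
```

View pics/w9.png

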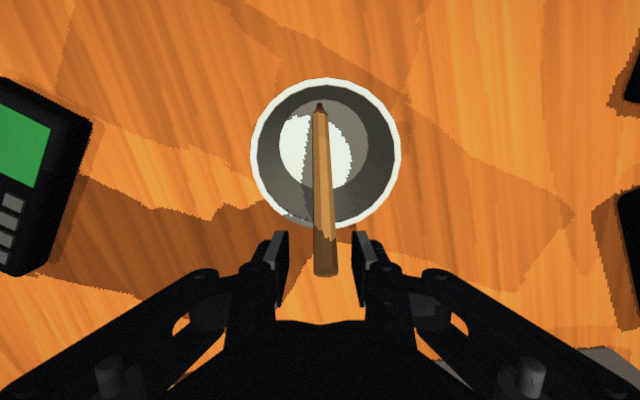

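servo_tool(increments=[{"offset": [-2, 0, 0], "yaw": 0}, {"offset": [-5, 0, 0], "yaw": 0}, {"offset": [-9, 0, 0], "yaw": 0}, {"offset": [-13, 0, 0], "yaw": 0}, {"offset": [-15, 0, 0], "yaw": 0}, {"offset": [-15, 0, 0], "yaw": 0}, {"offset": [-15, 0, 0], "yaw": 0}, {"offset": [-15, 0, 0], "yaw": 0}])

```text
clock: 11.8
tcp_pos: [0.5328, -0.3495, 0.247]
orientation: [-0.433, -0.558, -0.435, 0.558]
wrist_force: [0.3, 0.1, -1.0]
finger_gap: 0.0341
```

```bash
python3 - <<'E'
from look import *
plan([.532,-.354,.10],[-.969,.246])
for t in ['top0','side0']:
    X=np.load(f'pics/mag_{t}.npy'); print(t,X.min(0),X.max(0))
    L=X[X[:,2]>.115]; print(len(L),L.mean(0),L.min(0).round(3),L.max(0).round(3))
    c=L.mean(0);U,S,V=np.linalg.svd(L-c);print('normal',V[2].round(3),S)
p=cv2.imread('pics/side0.png');cv2.imwrite('pics/c4.png',cv2.resize(p[235:360,155:270],None,fx=5,fy=4.8,interpolation=cv2.INTER_CUBIC))
p=cv2.imread('pics/top0.png');cv2.imwrite('pics/c5.png',cv2.resize(p[150:235,165:225],None,fx=7,fy=7,interpolation=cv2.INTER_CUBIC))
E
```

```text
clock 11.8 tcp [ 0.5328 -0.3495  0.247 ] off [14.7   0.07  0.48] yaw [np.float64(0.01260368194184025)] gap 0.0341 j [-0.71  0.44  0.27  1.4  -0.    1.11] F [ 0.3  0.1 -1. ]
top0 [0.46414365 0.24863179 0.03019234] [0.63335472 0.32503019 0.17679471]
526 [0.60474876 0.28599288 0.14640666] [0.568 0.249 0.116] [0.633 0.325 0.177]
normal [-0.67   0.077  0.738] [0.46196789 0.43736371 0.04925514]
side0 [0.46544733 0.24802975 0.03049068] [0.63530915 0.32485524 0.17311999]
985 [0.60715025 0.28755606 0.14600465] [0.567 0.248 0.115] [0.635 0.325 0.173]
normal [-0.667  0.071  0.741] [0.62075594 0.59925949 0.05767416]
```

View pics/c4.png

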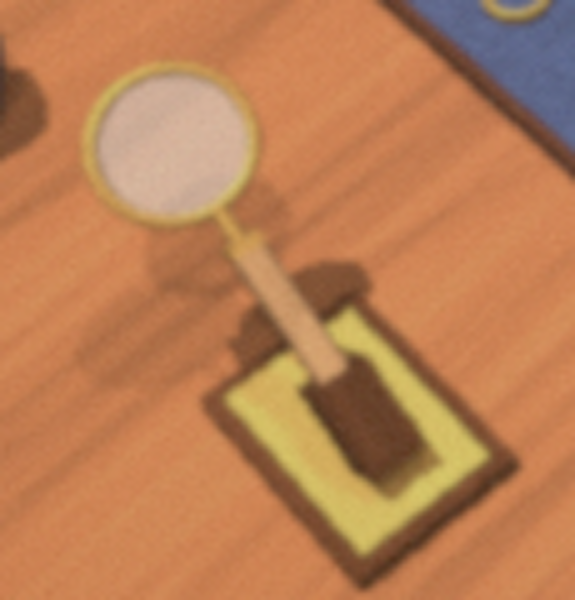

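View pics/c5.png

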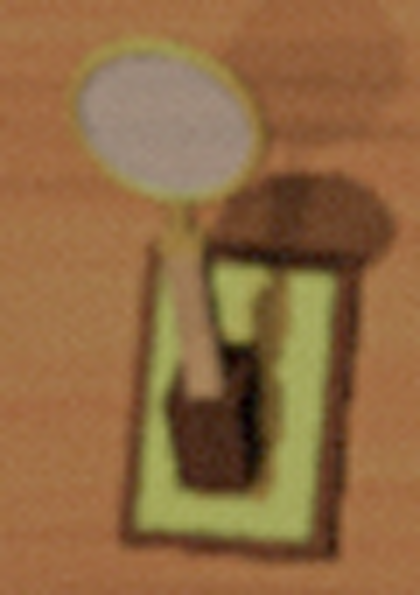

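```bash
python3 - <<'E'
from look import *
for t in ['top0','side0']:
    X=np.load(f'pics/mag_{t}.npy')
    for lo,hi in [(.07,.08),(.08,.09),(.09,.1),(.1,.11),(.11,.12)]:
        # project x range for z on handle axis line
        q=X[(X[:,2]>lo)&(X[:,2]<hi)]; print(t,lo,len(q),q.mean(0).round(4),q.min(0).round(3),q.max(0).round(3))
    # circle centre in lens plane
    L=X[X[:,2]>.125];c=L.mean(0);V=np.linalg.svd(L-c)[2];P=(L-c)@V[:2].T
    h=cv2.convexHull(P.astype(np.float32));(m,r)=cv2.minEnclosingCircle(h);print(c+m[0]*V[0]+m[1]*V[1],r,V[2])
E
```

```text
top0 0.07 28 [0.52   0.2928 0.0734] [0.498 0.286 0.07 ] [0.538 0.302 0.078]
top0 0.08 28 [0.5303 0.2925 0.0849] [0.518 0.285 0.08 ] [0.545 0.301 0.09 ]
top0 0.09 31 [0.5431 0.2905 0.0947] [0.534 0.283 0.09 ] [0.556 0.299 0.1  ]
top0 0.1 29 [0.5566 0.2898 0.1055] [0.545 0.282 0.101] [0.57  0.299 0.109]
top0 0.11 30 [0.5638 0.2897 0.1134] [0.552 0.281 0.11 ] [0.576 0.298 0.12 ]
[0.6054111  0.28596018 0.14706607] 0.03999544680118561 [-0.66809793  0.07702918  0.74007544]
side0 0.07 49 [0.5235 0.2958 0.0753] [0.515 0.287 0.07 ] [0.539 0.304 0.08 ]
side0 0.08 52 [0.5348 0.2955 0.0852] [0.523 0.285 0.08 ] [0.551 0.303 0.09 ]
side0 0.09 51 [0.5446 0.2938 0.095 ] [0.533 0.285 0.09 ] [0.558 0.301 0.1  ]
side0 0.1 53 [0.5564 0.2932 0.1051] [0.548 0.284 0.1  ] [0.573 0.3   0.11 ]
side0 0.11 43 [0.5667 0.2909 0.1138] [0.557 0.284 0.11 ] [0.58  0.298 0.119]
[0.60738757 0.2863317  0.14630014] 0.03890193626284599 [-0.66996333  0.07113062  0.73897873]
```

servo_tool(increments=[{"offset": [0, -0.8, -3.5], "yaw": -7}, {"offset": [0, -1.9, -8], "yaw": -15}, {"offset": [0, -3, -12.6], "yaw": -23}, {"offset": [0, -4.1, -17.2], "yaw": -31}, {"offset": [0, -5.2, -21.8], "yaw": -39}, {"offset": [0, -6.3, -26.4], "yaw": -47}, {"offset": [0, -7.4, -31], "yaw": -55}, {"offset": [0, -8.5, -35.6], "yaw": -63}], claw=0.7)

```text
clock: 12.6
tcp_pos: [0.5373, 0.0179, 0.2471]
orientation: [0.662, 0.247, 0.663, -0.247]
wrist_force: [1.1, 0.4, 0.1]
finger_gap: 0.0596
```

```bash
python3 - <<'E'
from look import *
plan([.5425,.2925,.23],[.11,.994])
E
```

```text
clock 12.6 tcp [0.5373 0.0179 0.2471] off [  1.71  21.09 -17.59] yaw [np.float64(-34.60032581992737)] gap 0.0596 j [-0.12  0.24 -0.02  1.32 -0.    0.6 ] F [1.1 0.4 0.1]
```

servo_tool(increments=[{"offset": [0, 3.6, -3], "yaw": -7}, {"offset": [0, 7.2, -6], "yaw": -14}, {"offset": [0, 10.8, -9], "yaw": -21}, {"offset": [0.5, 14.4, -12], "yaw": -28}, {"offset": [1, 18, -15], "yaw": -34.6}, {"offset": [1.7, 21.1, -17.6], "yaw": -34.6}, {"offset": [1.7, 21.1, -17.6], "yaw": -34.6}, {"offset": [1.7, 21.1, -17.6], "yaw": -34.6}])

```text
clock: 13.4
tcp_pos: [0.544, 0.2912, 0.2295]
orientation: [0.705, 0.039, 0.707, -0.041]
wrist_force: [-0.2, 0.2, 0.4]
finger_gap: 0.0598
```

```bash
python3 - <<'E'
from look import *
plan([.5425,.2925,.07],[.11,.994])
snap('wrist','w10')
E
```

```text
clock 13.4 tcp [0.544  0.2912 0.2295] off [15.95  0.14 -0.1 ] yaw [np.float64(-0.19397721546117452)] gap 0.0598 j [ 0.36  0.4   0.17  1.34 -0.    0.48] F [-0.2  0.2  0.4]
```

View pics/w10.png

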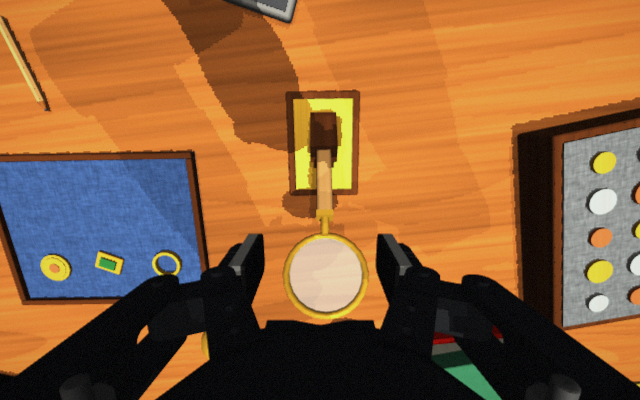

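```bash
python3 - <<'E'
from look import *
print(np.load('pics/w10.npz')['T'].round(3))
print('lens',w('w10',326,276,.148),'hand top',w('w10',324,200),w('w10',323.5,180),w('w10',323,160))
m=w('w10',55,267,.009);print('medal',m)
E
```

```text
[[ 0.112 -0.961 -0.254  0.479]
 [ 0.994  0.108  0.031  0.299]
 [-0.002 -0.256  0.967  0.372]
 [ 0.     0.     0.     1.   ]]
lens [0.60987006 0.28913268 0.148     ] hand top [0.55218628 0.29417326 0.1030945 ] [0.53515344 0.2957009  0.08749488] [0.51669408 0.2973532  0.07118552]
medal [ 0.63383697 -0.10134542  0.009     ]
```

servo_tool(increments=[{"offset": [3, 0.3, -0.2], "yaw": 0}, {"offset": [6, 0.3, -0.2], "yaw": 0}, {"offset": [9, 0.3, -0.2], "yaw": 0}, {"offset": [12, 0.3, -0.2], "yaw": 0}, {"offset": [14.5, 0.3, -0.2], "yaw": 0}, {"offset": [15.9, 0.3, -0.2], "yaw": 0}, {"offset": [15.9, 0.3, -0.2], "yaw": 0}, {"offset": [15.9, 0.3, -0.2], "yaw": 0}], claw=0.6)

```text
clock: 14.25
tcp_pos: [0.5439, 0.2926, 0.0731]
orientation: [0.706, 0.041, 0.706, -0.042]
wrist_force: [0.2, 0.1, 0.6]
finger_gap: 0.0514
```

```bash
python3 - <<'E'
from look import *
plan([.5425,.2945,.07],[.1,.995])
snap('wrist','w11')
for v in [130,160,190,220]: print(w('w11',323,v).round(4))
E
```

```text
clock 14.25 tcp [0.5439 0.2926 0.0731] off [ 0.31  0.18 -0.16] yaw [np.float64(-1.0055972987629218)] gap 0.0514 j [ 0.36  0.48 -0.1   0.99 -0.    0.48] F [0.2 0.1 0.6]
[0.4826 0.3015 0.0488]
[0.4978 0.2996 0.0638]
[0.5134 0.2978 0.0679]
[0.5263 0.2962 0.0795]
```

View pics/w11.png

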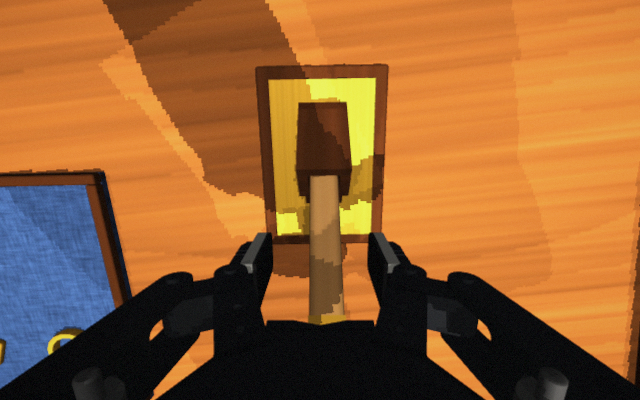

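servo_tool(increments=[{"offset": [0.2, 0.2, -0.1], "yaw": 0}, {"offset": [0.2, 0.2, -0.1], "yaw": 0}, {"offset": [0.2, 0.2, -0.1], "yaw": 0}, {"offset": [0.2, 0.2, -0.1], "yaw": 0}, {"offset": [0.2, 0.2, -0.1], "yaw": 0}, {"offset": [0.2, 0.2, -0.1], "yaw": 0}, {"offset": [0.2, 0.2, -0.1], "yaw": 0}, {"offset": [0.2, 0.2, -0.1], "yaw": 0}], claw=0, force=50)

```text
clock: 15.1
tcp_pos: [0.5433, 0.2959, 0.0716]
orientation: [0.706, 0.041, 0.705, -0.041]
wrist_force: [-1.1, -2.8, 5.2]
finger_gap: 0.015
```

```bash
python3 - <<'E'
from look import *
plan([.5425,.2945,.07],[.1,.995])
snap('wrist','w12');print(tool()[2].round(3))
E
```

```text
clock 15.1 tcp [0.5433 0.2959 0.0716] off [ 0.16 -0.15 -0.07] yaw [np.float64(-0.8911490691774162)] gap 0.015 j [ 0.37  0.48 -0.1   0.98 -0.    0.49] F [-1.1 -2.8  5.2]
[[ 0.001  0.115  0.993]
 [-0.     0.993 -0.115]
 [-1.    -0.     0.001]]
```

View pics/w12.png

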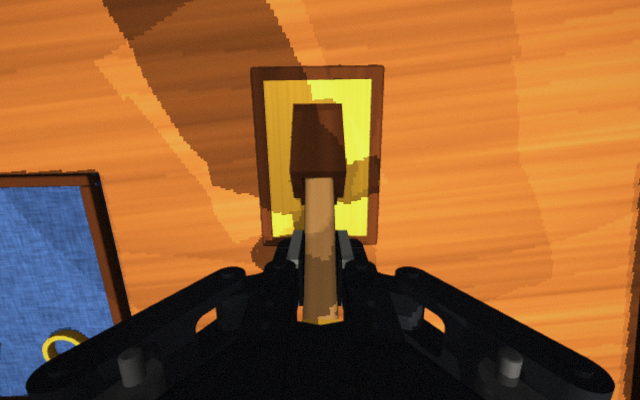

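servo_tool(increments=[{"offset": [-0.5, 0, 0.5], "yaw": 0}, {"offset": [-1.1, 0, 1.1], "yaw": 0}, {"offset": [-1.7, 0, 1.7], "yaw": 0}, {"offset": [-2.4, 0, 2.4], "yaw": 0}, {"offset": [-3.1, 0, 3.1], "yaw": 0}, {"offset": [-3.8, 0, 3.8], "yaw": 0}, {"offset": [-4.5, 0, 4.5], "yaw": 0}, {"offset": [-5.2, 0, 5.2], "yaw": 0}])

```text
clock: 15.95
tcp_pos: [0.5952, 0.2899, 0.1234]
orientation: [0.706, 0.041, 0.706, -0.041]
wrist_force: [-0.2, -0.1, -1.7]
finger_gap: 0.0151
```

```bash
python3 - <<'E'
from look import *
plan([.5425,.2945,.07],[.1,.995])
snap('wrist','w13')
for v in [130,160,190,220]: print(w('w13',320,v).round(4))
E
```

```text
clock 15.95 tcp [0.5952 0.2899 0.1234] off [ 5.34 -0.15 -5.29] yaw [np.float64(-0.9019360535121166)] gap 0.0151 j [ 0.33  0.53  0.1   1.15 -0.    0.45] F [-0.2 -0.1 -1.7]
[0.5339 0.297  0.091 ]
[0.5501 0.2951 0.105 ]
[0.5644 0.2935 0.1186]
[0.5773 0.292  0.1302]
```

View pics/w13.png

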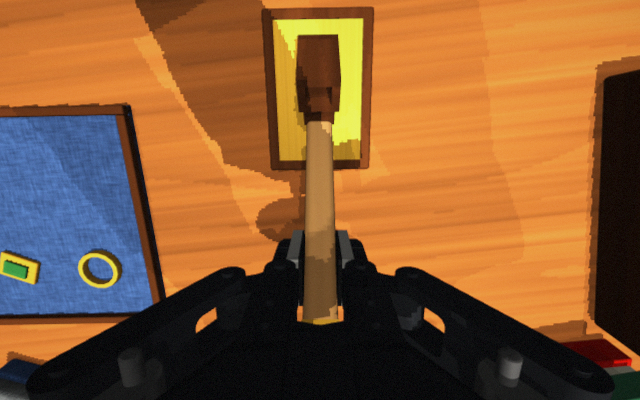

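servo_tool(increments=[{"offset": [-1, 0, 0], "yaw": 0}, {"offset": [-2.5, 0, 0], "yaw": 0}, {"offset": [-4, 0, 0], "yaw": 0}, {"offset": [-4, 0, 0], "yaw": 0}, {"offset": [-4, 0, 0], "yaw": 0}, {"offset": [-4, 0, -1], "yaw": 0}, {"offset": [-4, 0, -2.5], "yaw": 0}, {"offset": [-4, 0, -3.5], "yaw": 0}], force=40)

```text
clock: 16.8
tcp_pos: [0.5575, 0.2939, 0.1616]
orientation: [0.705, 0.04, 0.707, -0.041]
wrist_force: [0.3, 0.6, -1.6]
finger_gap: 0.0149
```

```bash
python3 - <<'E'
from look import *
plan([.56,.295,.12],[.1,.995])
snap('side','s14')
p=cv2.imread('pics/s14.png');cv2.imwrite('pics/s14c.png',cv2.resize(p[130:380,130:330],None,fx=3,fy=2.4))
E
```

```text
clock 16.8 tcp [0.5575 0.2939 0.1616] off [4.16 0.14 0.25] yaw [np.float64(-0.874171865027165)] gap 0.0149 j [0.36 0.45 0.07 1.2  0.   0.47] F [ 0.3  0.6 -1.6]
```

View pics/s14c.png

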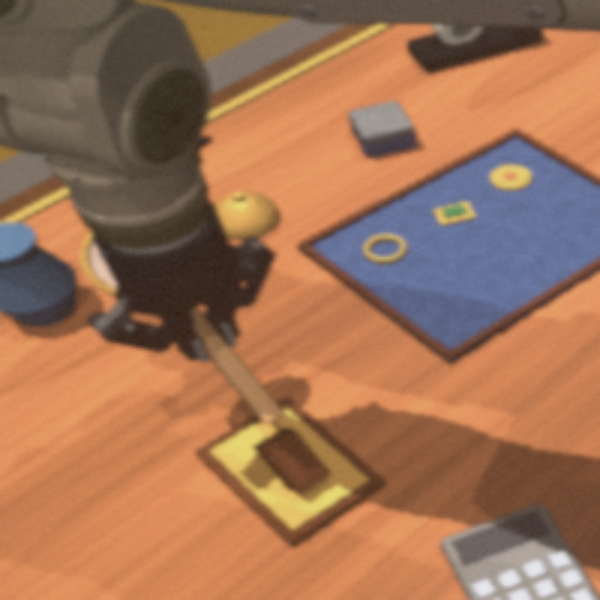

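servo_tool(increments=[{"offset": [2, 0.1, 0.2], "yaw": 0}, {"offset": [4, 0.1, 0.2], "yaw": 0}, {"offset": [5, 0.1, 0.2], "yaw": 0}, {"offset": [5.5, 0.1, 0.2], "yaw": 0}, {"offset": [6, 0.1, 0.2], "yaw": 0}, {"offset": [6.5, 0.1, 0.2], "yaw": 0}, {"offset": [6.5, 0.1, 0.2], "yaw": 0}, {"offset": [6.5, 0.1, 0.2], "yaw": 0}])

```text
clock: 17.65
tcp_pos: [0.5622, 0.2952, 0.0984]
orientation: [0.706, 0.041, 0.706, -0.041]
wrist_force: [-1.5, 0.8, 1.8]
finger_gap: 0.0149
```

```bash
cat >> look.py <<'E'
def hang(tag,u=None):
    """handle slope from wrist depth along column u"""
    P=[]
    for v in range(120,232,4):
        P.append(w(tag,u or 321,v))
    return np.array(P)
E
python3 - <<'E'
from look import *
plan([.56,.295,.06],[.1,.995])
snap('wrist','w15')
for v in range(90,300,20): print(v,w('w15',321,v).round(4))
E
```

```text
clock 17.65 tcp [0.5622 0.2952 0.0984] off [ 3.84 -0.04 -0.22] yaw [np.float64(-0.8900817827647103)] gap 0.0149 j [ 0.36  0.49 -0.02  1.06  0.    0.47] F [-1.5  0.8  1.8]
90 [0.4759 0.3059 0.0413]
110 [0.4899 0.3041 0.0763]
130 [0.5006 0.3029 0.0832]
150 [0.5107 0.3017 0.0892]
170 [0.5204 0.3005 0.0953]
190 [0.5297 0.2995 0.1013]
210 [0.5386 0.2984 0.1067]
230 [0.5469 0.2974 0.1125]
250 [0.5553 0.2965 0.1171]
270 [0.5631 0.2955 0.1222]
290 [0.5708 0.2946 0.1266]
```

View pics/w15.png

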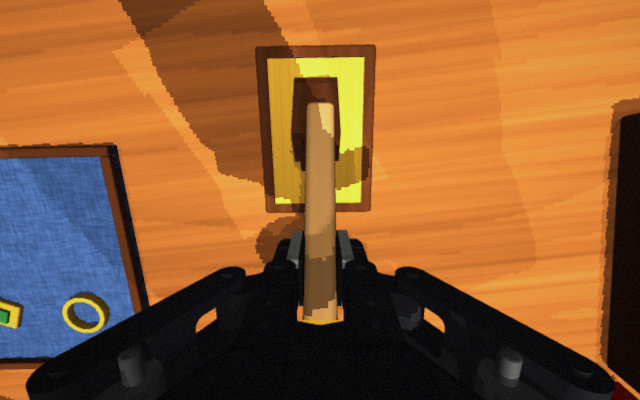

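servo_tool(increments=[{"offset": [0.5, 0, -0.1], "yaw": 0}, {"offset": [1, 0, -0.2], "yaw": 0}, {"offset": [1.5, 0, -0.2], "yaw": 0}, {"offset": [2, 0, -0.2], "yaw": 0}, {"offset": [2.5, 0, -0.2], "yaw": 0}, {"offset": [3, 0, -0.2], "yaw": 0}, {"offset": [3.3, 0, -0.2], "yaw": 0}, {"offset": [3.3, 0, -0.2], "yaw": 0}])

```text
clock: 18.5
tcp_pos: [0.5619, 0.2952, 0.0659]
orientation: [0.707, 0.041, 0.704, -0.041]
wrist_force: [1.3, 0.6, 4.9]
finger_gap: 0.0149
```

```bash
python3 - <<'E'
from look import *
plan([.56,.295,.06],[.1,.995])
snap('wrist','w16')
for v in range(70,310,20): print(v,w('w16',321,v).round(4))
E
```

```text
clock 18.5 tcp [0.5619 0.2952 0.0659] off [ 0.59 -0.05 -0.18] yaw [np.float64(-0.9202998950963917)] gap 0.0149 j [ 0.36  0.51 -0.07  0.99 -0.    0.47] F [1.3 0.6 4.9]
70 [0.4747 0.3058 0.0777]
90 [0.4827 0.3048 0.0788]
110 [0.491  0.3039 0.0803]
130 [0.4994 0.3029 0.0809]
150 [0.5079 0.3019 0.0821]
170 [0.5166 0.301  0.0836]
190 [0.5254 0.2999 0.0849]
210 [0.5345 0.2989 0.0857]
230 [0.5437 0.2978 0.0871]
250 [0.5532 0.2967 0.0881]
270 [0.5629 0.2956 0.0892]
290 [0.5727 0.2945 0.0905]
```

View pics/w16.png

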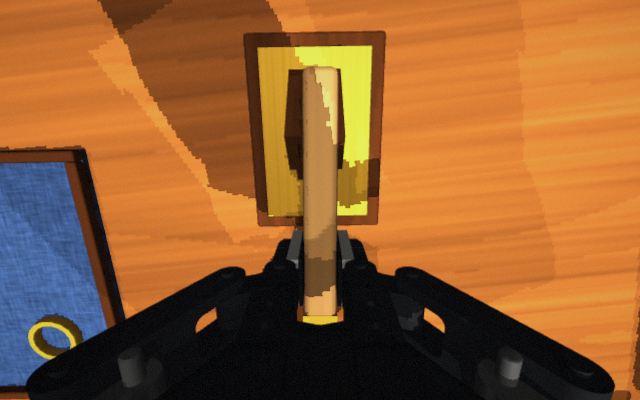

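servo_tool(increments=[{"offset": [0.3, 0, 0], "yaw": 0}, {"offset": [0.6, 0, 0], "yaw": 0}, {"offset": [0.9, 0, 0], "yaw": 0}, {"offset": [0.9, 0, 0], "yaw": 0}, {"offset": [0.9, 0, 0], "yaw": 0}, {"offset": [0.9, 0, 0], "yaw": 0}, {"offset": [-1, 0, 0], "yaw": 0}, {"offset": [-3, 0, 0], "yaw": 0}])

```text
clock: 19.35
tcp_pos: [0.558, 0.2943, 0.0933]
orientation: [0.704, 0.04, 0.707, -0.042]
wrist_force: [0.3, -0.3, -2.1]
finger_gap: 0.015
```

servo_tool(increments=[{"offset": [-3, 0, 0], "yaw": 0}, {"offset": [-5, 0, 0], "yaw": 0}, {"offset": [-6, 0, 0], "yaw": 0}, {"offset": [-6, 0, 0], "yaw": 0}, {"offset": [-6, 0, 0], "yaw": 0}, {"offset": [-6, 0, 0], "yaw": 0}, {"offset": [-6, 0, 0], "yaw": 0}, {"offset": [-6, 0, 0], "yaw": 0}])

```text
clock: 20.15
tcp_pos: [0.5594, 0.2948, 0.1537]
orientation: [0.705, 0.041, 0.706, -0.041]
wrist_force: [0.9, 0.7, -1.8]
finger_gap: 0.0151
```

```bash
python3 - <<'E'
from look import *
plan([.56,.295,.06],[.1,.995])
snap('wrist','w17')
for v in range(70,310,40): print(v,w('w17',321,v).round(4))
snap('side','s17');snap('top','t17')
p=cv2.imread('pics/s17.png');cv2.imwrite('pics/s17c.png',cv2.resize(p[150:350,130:330],None,fx=3,fy=3))
p=cv2.imread('pics/t17.png');cv2.imwrite('pics/t17c.png',cv2.resize(p[110:250,150:350],None,fx=4,fy=4))
E
```

```text
clock 20.15 tcp [0.5594 0.2948 0.1537] off [9.37 0.03 0.08] yaw [np.float64(-0.8951748627901139)] gap 0.0151 j [ 0.36  0.46  0.07  1.18 -0.    0.47] F [ 0.9  0.7 -1.8]
70 [0.4741 0.3051 0.1772]
110 [0.489  0.3034 0.1777]
150 [0.5048 0.3016 0.1775]
190 [0.5219 0.2996 0.1775]
230 [0.5404 0.2975 0.1773]
270 [0.5604 0.2953 0.1773]
```

View pics/s17c.png

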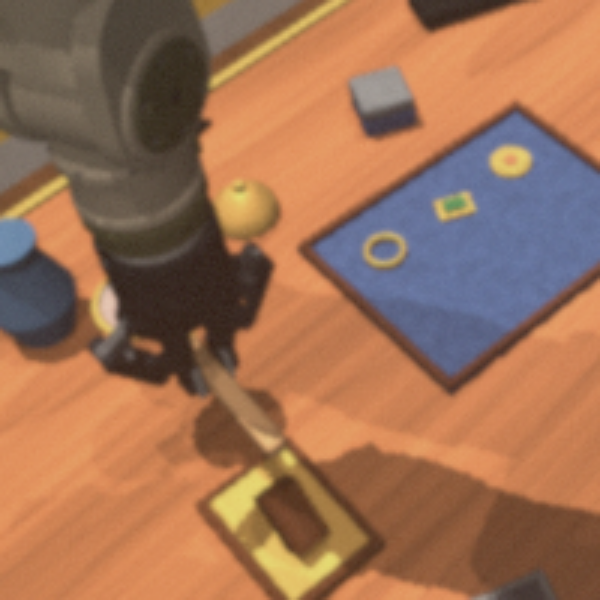

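View pics/t17c.png

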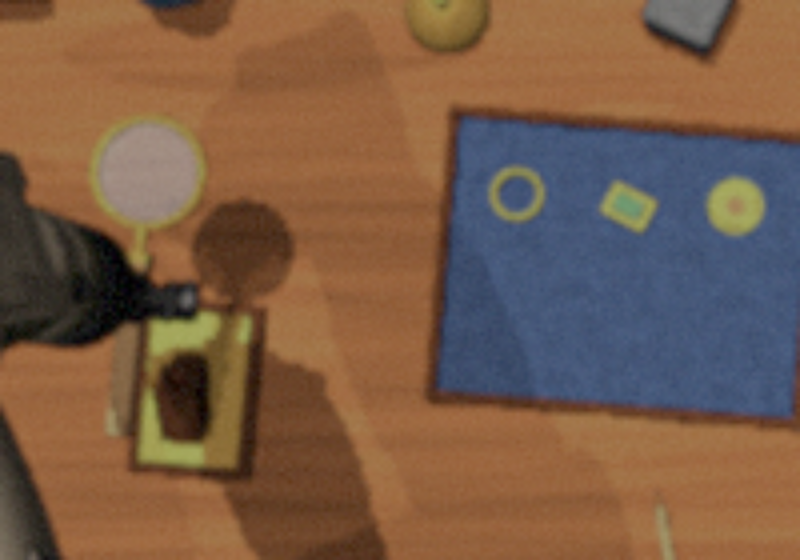

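```bash
python3 - <<'E'
from look import *
a=np.load('pics/t17.npz');d=a['d'];v,u=np.mgrid[:400,:640];f=a['f']
X=np.stack([(u-a['cx'])/f*d,-(v-a['cy'])/f*d,-d],-1)@a['T'][:3,:3].T+a['T'][:3,3]
m=(np.hypot(u-187,v-153)<12.5)&(X[...,2]>.1)
L=X[m];c=L.mean(0);V=np.linalg.svd(L-c)[2];print(len(L),c,V[2],L.min(0),L.max(0))
print('lens',w('t17',187,153,.175),w('t17',173.2,153,.175),w('t17',201,153,.175))
s,p,R=tool();o=R.T@(c-p);print('lens in tool',o)
for t,(uu,vv) in {'top0':(333.9,161.4),'t17':(150+736/4,110+206/4)}.items(): print(w(t,uu,vv,.009))
E
```

```text
489 [0.64051029 0.282614   0.17124807] [0.00140337 0.00996427 0.99994937] [0.60844262 0.2497552  0.16356455] [0.67286835 0.31486631 0.17961645]
lens [0.63995732 0.28148472 0.175     ] [0.64057874 0.31776989 0.175     ] [0.63932717 0.24468934 0.175     ]
lens in tool [-0.01688624 -0.00294165  0.08166062]
[ 0.63145628 -0.10528599  0.009     ]
[ 0.63115325 -0.10557757  0.009     ]
```

servo_tool(increments=[{"offset": [0, -1.5, 0.1], "yaw": 0}, {"offset": [0, -4, 0.4], "yaw": 0}, {"offset": [0, -7, 0.7], "yaw": 0}, {"offset": [0, -10, 1], "yaw": 0}, {"offset": [0, -13, 1.2], "yaw": 0}, {"offset": [0, -16, 1.5], "yaw": 0}, {"offset": [0, -19, 1.8], "yaw": 0}, {"offset": [0, -22, 2.1], "yaw": 0}])

```text
clock: 21.1
tcp_pos: [0.5549, 0.0721, 0.155]
orientation: [0.706, 0.041, 0.706, -0.041]
wrist_force: [1.1, 0.3, -1.4]
finger_gap: 0.0151
```

servo_tool(increments=[{"offset": [0, -3, 0.3], "yaw": 0}, {"offset": [0, -6, 0.6], "yaw": 0}, {"offset": [0.5, -9, 0.9], "yaw": 0}, {"offset": [1, -12, 1.1], "yaw": 0}, {"offset": [2, -14.5, 1.4], "yaw": 0}, {"offset": [3, -16.3, 1.6], "yaw": 0}, {"offset": [3, -16.4, 1.6], "yaw": 0}, {"offset": [3, -16.4, 1.6], "yaw": 0}])

```text
clock: 21.9
tcp_pos: [0.5516, -0.0913, 0.1248]
orientation: [0.706, 0.042, 0.706, -0.041]
wrist_force: [0.4, 1.1, -1.4]
finger_gap: 0.0149
```

```bash
python3 - <<'E'
from look import *
plan([.5514,-.091,.098],[.115,.993])
snap('wrist','w18');snap('side','s18');snap('top','t18')
p=cv2.imread('pics/s18.png');cv2.imwrite('pics/s18c.png',cv2.resize(p[100:300,220:420],None,fx=3,fy=3))
p=cv2.imread('pics/t18.png');cv2.imwrite('pics/t18c.png',cv2.resize(p[110:250,250:450],None,fx=4,fy=4))
E
```

```text
clock 21.9 tcp [ 0.5516 -0.0913  0.1248] off [ 2.68  0.03 -0.03] yaw [np.float64(-0.11898170095741989)] gap 0.0149 j [-0.31  0.34 -0.19  1.05  0.   -0.19] F [ 0.4  1.1 -1.4]
```

View pics/s18c.png

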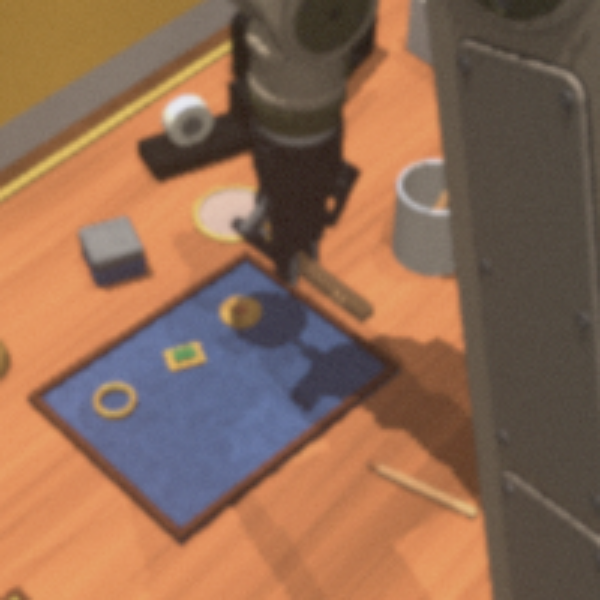

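View pics/t18c.png

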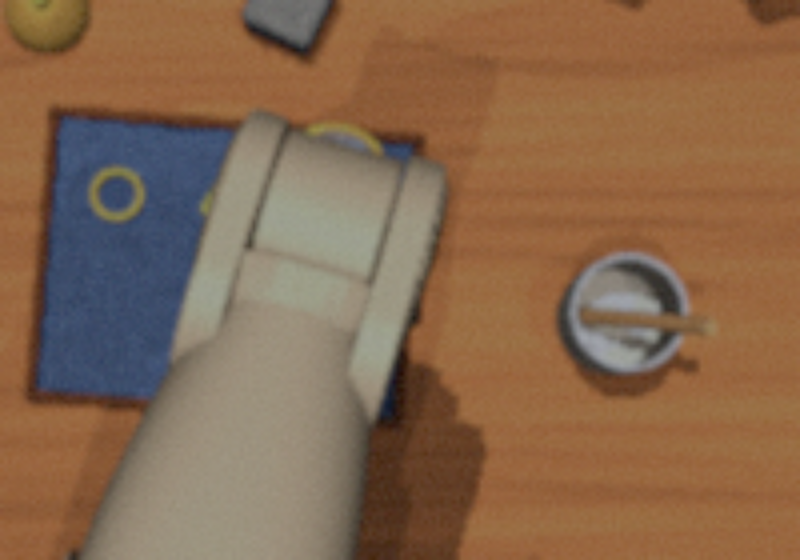

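View pics/w18.png

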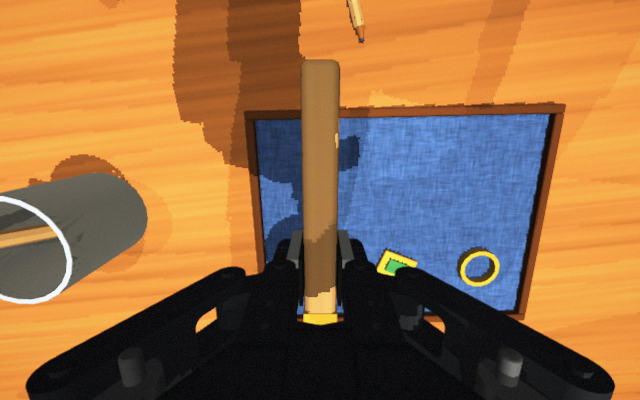

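servo_tool(increments=[{"offset": [0.5, 0, 0], "yaw": 0}, {"offset": [1.2, 0, 0], "yaw": 0}, {"offset": [2, 0, 0], "yaw": 0}, {"offset": [2.6, 0, 0], "yaw": 0}, {"offset": [2.6, 0, 0], "yaw": 0}, {"offset": [2.6, 0, 0], "yaw": 0}, {"offset": [2.6, 0, 0], "yaw": 0}, {"offset": [2.6, 0, 0], "yaw": 0}])

```text
clock: 22.85
tcp_pos: [0.5526, -0.0908, 0.0991]
orientation: [0.706, 0.041, 0.706, -0.041]
wrist_force: [0.2, -1.3, -2.0]
finger_gap: 0.0149
```

```bash
python3 - <<'E'
from look import *
plan([.5514,-.091,.098],[.115,.993])
snap('wrist','w19');snap('side','s19')
for v in range(70,310,40): print(v,w('w19',321,v).round(4))
p=cv2.imread('pics/s19.png');cv2.imwrite('pics/s19c.png',cv2.resize(p[140:220,260:340],None,fx=7,fy=7,interpolation=cv2.INTER_CUBIC))
a=np.load('pics/s19.npz');d=a['d'];v,u=np.mgrid[:400,:640];f=a['f']
X=np.stack([(u-a['cx'])/f*d,-(v-a['cy'])/f*d,-d],-1)@a['T'][:3,:3].T+a['T'][:3,3]
m=(np.hypot(X[...,0]-.6325,X[...,1]+.104)<.06)&(abs(X[...,2]-.113)<.015)
L=X[m];V=np.linalg.svd(L-L.mean(0))[2];print(len(L),L.mean(0),V[2],L.min(0),L.max(0))
E
```

```text
clock 22.85 tcp [ 0.5526 -0.0908  0.0991] off [ 0.11 -0.03 -0.11] yaw [np.float64(-0.028613467421948258)] gap 0.0149 j [-0.31  0.36 -0.23  0.99 -0.   -0.19] F [ 0.2 -1.3 -2. ]
70 [ 0.4673 -0.0806  0.1228]
110 [ 0.4821 -0.0823  0.123 ]
150 [ 0.4979 -0.0841  0.1231]
190 [ 0.515  -0.086   0.1229]
230 [ 0.5334 -0.0881  0.1229]
270 [ 0.5536 -0.0904  0.1224]
290 [ 0.64321664 -0.09769015  0.11753438] [ 0.00234592 -0.01295995  0.99991326] [ 0.58627013 -0.13840211  0.11231508] [ 0.67296405 -0.06334077  0.12260354]
```

View pics/s19c.png

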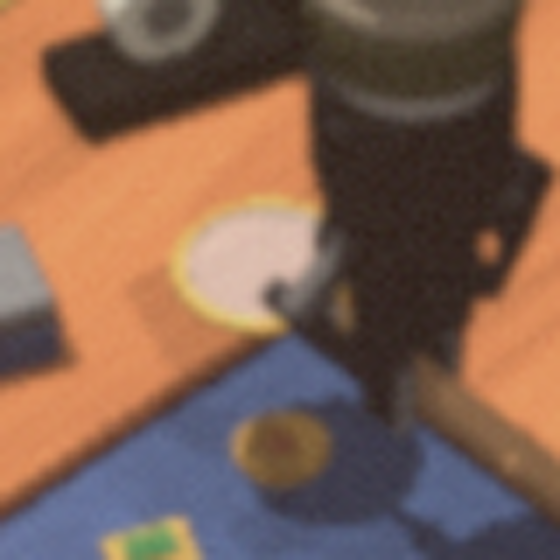

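```bash
python3 - <<'E'
from look import *
print(w('s19',300.1,204,.009)); print(w('side0',300.5,203.5,.009))
E
```

```text
[ 0.63059305 -0.10167906  0.009     ]
[ 0.63104844 -0.10397783  0.009     ]
```

servo_tool(increments=[{"offset": [0, -0.1, -0.3], "yaw": 0}, {"offset": [0, -0.1, -0.3], "yaw": 0}, {"offset": [0, -0.1, -0.3], "yaw": 0}, {"offset": [0, -0.1, -0.3], "yaw": 0}, {"offset": [0, -0.1, -0.3], "yaw": 0}, {"offset": [0, -0.1, -0.3], "yaw": 0}, {"offset": [0, -0.1, -0.3], "yaw": 0}, {"offset": [0, -0.1, -0.3], "yaw": 0}])

```text
clock: 23.75
tcp_pos: [0.5491, -0.0913, 0.0988]
orientation: [0.706, 0.041, 0.706, -0.041]
wrist_force: [0.2, 0.2, -0.9]
finger_gap: 0.015
```

```bash
python3 - <<'E'
from look import *
plan([.5495,-.092,.098],[.115,.993]); print(env.get_state()['qvel'].round(4))
for v in range(222,240): pass
a=np.load('pics/t18.npz')
P=[w('t18',u,v) for u,v in [(398,188.5),(402,189),(410,190),(415,190.5),(424,191)]]
print(np.array(P).round(3))
print(env.hand_in())
E
```

```text
clock 23.75 tcp [ 0.5491 -0.0913  0.0988] off [ 0.08 -0.06  0.04] yaw [np.float64(-0.025033947361322362)] gap 0.015 j [-0.31  0.35 -0.23  0.98 -0.   -0.19] F [ 0.2  0.2 -0.9]
[ 0.0015 -0.0004 -0.0009  0.0009 -0.0007 -0.0002]
[[ 0.546 -0.29   0.034]
 [ 0.544 -0.299  0.047]
 [ 0.539 -0.318  0.073]
 [ 0.536 -0.329  0.089]
 [ 0.533 -0.348  0.118]]
the job is handed in; nothing more can be done
None
```

I finished both parts and handed the job in at 23.75 s; hand-in gives no verdict, so the result is not confirmed.

- **Pencil:** I gripped it near its butt and tilted it to about 44° by pressing the butt end on the pot's rim. I then lowered it point first into the pot and let go. The later top picture showed it still leaning inside, about 0.6 rad from upright, with its middle about 0.06 m above the counter.
- **Magnifier:** I gripped it near its grip point and drew it about 7 cm along its tube, then lifted it clear. To level it, I pressed the end of the handle on the stand's rim, and then carried it over the medal.
- **Last checks of the lens:** It was within about 0.02 rad of level and 0.115 m above the counter. The lens centre was about 4 mm from the medal's. I then moved it about 3 mm closer and did not measure it again. At hand-in the arm was still, holding the magnifier at 40 N.

The camera readings of the medal disagreed by up to 4 mm, well inside the 20 mm limit. In those pictures I saw no movement of the tray pieces or the ring box. I did not measure the other bystanders at the end.

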